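# Return the dropper bottles to the reagent rack in the order of the stock bottles

### The arm

A 7-joint arm with a two-finger parallel gripper is mounted at the origin on the work surface. World frame = base frame: x ahead of the robot, y to its left, z up, the work surface at z = 0. Lengths are in m, angles in rad, forces in N, time in s.
With the tool pointing down it reaches from about 0.4 to 0.875 m from the base axis. Payload 6.5 kg.
Tool frame: the origin (TCP) lies on the front face of the gripper's body, between the roots of the fingers; the fingertips stand 73 mm ahead of it and the grasp point (between the pads) lies 54 mm ahead of it; y points along the fingers, x is the direction in which the jaws open and shut, and the axes are right-handed (so a half turn about y gives the same grasp; the last joint's range is limited). The gripper opens to 85 mm and grips with 20 to 120 N. Pads are 22 mm wide; open, the fingers measure 114 mm over their backs; the gripper's body (76 mm by 85 mm) begins 54 mm behind the grasp point. The pads swing forward as they close: fully open they stand 13 mm farther back than shut.
Start: joints at [1.185, 0.536, -0.004, 1.538, 0.003, 1.067, -0.071], TCP at [0.204, -0.617, 0.304] pointing down, gripper open.
Joint ranges: [-2.7, 2.7], [-0.37, 2.16], [-1.27, 1.26], [0.24, 2.4], [-1.31, 4.45], [0.19, 1.91], [-2.76, 2.76]. Speed limits (rad/s): [2.39, 2.39, 3.14, 3.14, 3.14, 3.14, 3.14].

### API

Orientations are given as [roll, pitch, yaw] about the fixed x, y, z axes, in that order (R = Rz(yaw) Ry(pitch) Rx(roll)).
In Python, from rig import monitor, cams, arm gives the robot as it stands.
- The arm moves only by the shell command python3 -m inch 'ROWS' [FORCE]. ROWS is JSON, a list of rows, each an object with "linear": the shift along the tool's x, y, z as a fraction of full scale, a list of three; "twist": the turn, a rotation vector about the tool's x, y, z as a fraction of full scale, a list of three; "jaw": the gripper's target within -1 to 1 (shut at 1, half-way at 0, fully open at -1). A call has 1 to 5 rows; each row shifts and turns the commanded pose from where the row before left it, along the tool's axes as they then stand; what a row does not reach is not made up. Full scale, the value 1, is 30 mm for a shift and 0.08 rad for a turn. A row lasts 1/12 s, in which the tool goes at most 41.7 mm and 7.16 degrees, less where a joint would pass 70% of its speed; a pose out of reach is approached as far as the arm can. A call with a number of a shift or a turn outside -1 to 1 is refused whole. A call with a gripper value outside its range is refused whole. The fingers move at their own pace and stop on an object; FORCE is the grip in N (left out, the last holds). Time passes only in rows, so rows that do not move let the fingers close. It gives the time, the measured TCP pose, the force and the opening at its end, in the units of the state.
- monitor.state(): the state, without advancing time (a new reading comes with each control period).
- cams.read_camera(name): name is "scene" or "side" or "wrist"; returns the picture (480x640x3 uint8, blue, green, red); there is no depth.
- cams.calibration(name): a dict with "K" (3x3 intrinsics, pixels), "R" (3x3) and "t" (3): a world point X has camera coordinates R X + t; the wrist camera has in their place "tool_from_camera" (4x4, takes a point from camera to tool coordinates, whose origin is the TCP and whose axes are the tool frame's). Camera axes: x right, y down, z forward; pixel columns grow to the right and rows downward; lengths in m; the calibration is good to about 2 mm. A picture is of the moment at which its call begins: read the wrist's pose just before it. calibration takes no time and is no camera call.
- arm.sign_off(): hands the job in, once; it reports no verdict.
The state is a dict: "time": time; "q": joint angles; "joint_vel": joint speeds; "effort": joint torques, N m; "tcp_pos": TCP position; "tcp_rot": TCP orientation; "ft_force": force on the tool from outside, world axes, zero at the start; "wrist_torque": the same for the moment, N m; "grip_width": finger opening in m.
Only numpy, scipy, OpenCV 4.12 (cv2) and the standard library are available. Lean on these libraries where they do the work, as an engineer would, in place of code of your own. Each camera call takes 0.05 s, during which the arm holds its last target.

### The job

The class has handed its dye dropper bottles back in the white carrying tray, in no particular order. Move all four, upright, into the front row of the grey reagent rack so that the row runs in the same order as the stock bottles behind it: each dropper stands on the floor of the bay straight in front of the stock bottle with the cap of its own colour. Leave the stock bottles, the beaker and the spoon where they are.

Things in the scene. Friction and masses are not known exactly. Their poses are not given: they have to be found in the camera images.
- dropper_red: Red dropper bottle to move: 32 mm in diameter, straight-sided to 50 mm, then shoulder and red cap 21 mm wide, 79 mm high, 30 to 65 g. Stands in a bay of the fixed white tray: four bays in a row 70 mm apart, each 54 mm by 66 mm (along the row), floor 6 mm and walls 20 mm above the bench. Origin: centre of underside, z up; yaw means nothing.
- dropper_yellow: Yellow dropper bottle to move: 32 mm in diameter, straight-sided to 50 mm, then shoulder and yellow cap 21 mm wide, 79 mm high, 30 to 65 g. Stands in a bay of the fixed white tray: four bays in a row 70 mm apart, each 54 mm by 66 mm (along the row), floor 6 mm and walls 20 mm above the bench. Origin: centre of underside, z up; yaw means nothing.
- dropper_green: Green dropper bottle to move: 32 mm in diameter, straight-sided to 50 mm, then shoulder and green cap 21 mm wide, 79 mm high, 30 to 65 g. Stands in a bay of the fixed white tray: four bays in a row 70 mm apart, each 54 mm by 66 mm (along the row), floor 6 mm and walls 20 mm above the bench. Origin: centre of underside, z up; yaw means nothing.
- dropper_blue: Blue dropper bottle to move: 32 mm in diameter, straight-sided to 50 mm, then shoulder and blue cap 21 mm wide, 79 mm high, 30 to 65 g. Stands in a bay of the fixed white tray: four bays in a row 70 mm apart, each 54 mm by 66 mm (along the row), floor 6 mm and walls 20 mm above the bench. Origin: centre of underside, z up; yaw means nothing.
- stock_red: White stock bottle, red cap and band, 56 mm wide, 86 mm high, loose in the rear row of the fixed grey rack. Origin: centre of underside, 6 mm above bench, z up; x across the rack away from its front row, y along the rows (70 mm pitch). Its front bay, empty: centre at x -86 mm, y 0, floor at z 0, 54 (x) by 66 mm inside, walls 14 mm above floor. Rear walls, cheeks, rail: under 51 mm above bench.
- stock_yellow: White stock bottle, yellow cap and band, 56 mm wide, 86 mm high, loose in the rear row of the fixed grey rack. Origin: centre of underside, 6 mm above bench, z up; x across the rack away from its front row, y along the rows (70 mm pitch). Its front bay, empty: centre at x -86 mm, y 0, floor at z 0, 54 (x) by 66 mm inside, walls 14 mm above floor. Rear walls, cheeks, rail: under 51 mm above bench.
- stock_green: White stock bottle, green cap and band, 56 mm wide, 86 mm high, loose in the rear row of the fixed grey rack. Origin: centre of underside, 6 mm above bench, z up; x across the rack away from its front row, y along the rows (70 mm pitch). Its front bay, empty: centre at x -86 mm, y 0, floor at z 0, 54 (x) by 66 mm inside, walls 14 mm above floor. Rear walls, cheeks, rail: under 51 mm above bench.
- stock_blue: White stock bottle, blue cap and band, 56 mm wide, 86 mm high, loose in the rear row of the fixed grey rack. Origin: centre of underside, 6 mm above bench, z up; x across the rack away from its front row, y along the rows (70 mm pitch). Its front bay, empty: centre at x -86 mm, y 0, floor at z 0, 54 (x) by 66 mm inside, walls 14 mm above floor. Rear walls, cheeks, rail: under 51 mm above bench.
- beaker: Bystander: empty glass beaker, 68 mm in diameter, 88 mm high, standing beyond the white carrying tray, its wall at least 32 mm from the tray. Origin: centre of the underside.
- spoon: Bystander: steel chemical spoon with a spatula end, 190 mm long, 8 mm high, lying flat on the bench along the near side of the grey rack. Origin: about the middle of its length, on the bench; x along the spoon towards the bowl.

How it is judged:
At the end, for the whole second after the job is handed in: Each dropper bottle stands released, upright (within 0.12 rad) and at rest on the floor of the front bay straight before the stock bottle of its colour (origin below 11 mm; within 20 mm across and 25 mm along the row of the point 86 mm in front of that stock bottle); the stock bottles stand upright (x of dropper_red in the frame of stock_red between -0.106 and -0.066 m and y of dropper_red in the frame of stock_red between -0.025 and 0.025 m and height (world z) of each of dropper_red, dropper_yellow, dropper_green, dropper_blue below 0.011 m and angle between each of dropper_red, stock_red, dropper_yellow, stock_yellow, dropper_green, stock_green, dropper_blue, stock_blue's own z axis and vertical below 0.12 rad and linear speed of each of dropper_red, stock_red, dropper_yellow, stock_yellow, dropper_green, stock_green, dropper_blue, stock_blue below 0.02 m/s and x of dropper_yellow in the frame of stock_yellow between -0.106 and -0.066 m and y of dropper_yellow in the frame of stock_yellow between -0.025 and 0.025 m and x of dropper_green in the frame of stock_green between -0.106 and -0.066 m and y of dropper_green in the frame of stock_green between -0.025 and 0.025 m and x of dropper_blue in the frame of stock_blue between -0.106 and -0.066 m and y of dropper_blue in the frame of stock_blue between -0.025 and 0.025 m); the robot touches nothing.
It fails at once if a dropper bottle is tipped more than about 35 degrees (angle between any of dropper_red, dropper_yellow, dropper_green, dropper_blue's own z axis and vertical above 0.6 rad).
It fails at once if a stock bottle is shifted more than 15 mm or tipped (distance of any of stock_red, stock_yellow, stock_green, stock_blue from where it was at the start of the episode above 0.015 m or angle between any of stock_red, stock_yellow, stock_green, stock_blue's own z axis and vertical above 0.3 rad).
It fails at once if the beaker or the spoon is shifted more than 20 mm (distance of any of beaker, spoon from where it was at the start of the episode above 0.02 m).
It also fails if it takes over 112 s, if anything falls off the work surface, if the arm or the gripper's body presses on something with over 40 N, if the wrist force passes 120 N, or if a joint passes its speed limit or range.

## Working session

There is one attempt and no reset: what is moved stays moved. The work goes in short steps, Python scripts to look and compute and a shell command to move; the robot and the scene stay as the last step left them, time stands still between calls to the robot, and variables do not carry over. Pictures are saved under pics/ and viewed, and the job is handed in when it is done.

```bash
ls; mkdir -p pics; python3 - <<'E'
from rig import monitor,cams,arm
import cv2
print(monitor.state())
for n in ("scene","side","wrist"):
    cv2.imwrite(f"pics/{n}0.png",cams.read_camera(n)); print(n,cams.calibration(n))
E
```

```text
pics
{'time': 0.0, 'q': array([ 1.18481307,  0.53720982, -0.00442152,  1.53888224,  0.00256657,
        1.06729508, -0.07118043]), 'joint_vel': array([ 5.61658351e-04,  5.44495554e-04,  4.56359966e-05, -1.51940642e-03,
        2.74247030e-04, -1.11390866e-03,  9.79751677e-04]), 'effort': array([ 1.26904456e-04, -5.83391476e+01,  1.04839627e+00, -2.59094363e+01,
        1.22583579e-02,  9.45904147e-03,  1.50869141e-05]), 'tcp_pos': array([ 0.20416213, -0.61656439,  0.30298129]), 'tcp_rot': array([-1.57090675,  0.00178544, -1.2509525 ]), 'ft_force': array([-0.8638206 ,  0.75694891,  0.48227225]), 'wrist_torque': array([-0.05837775, -0.02238399,  0.05117095]), 'grip_width': 0.08533101158453546}
scene {'K': array([[478.11540387,   0.        , 322.94766798],
       [  0.        , 478.11540387, 234.94765817],
       [  0.        ,   0.        ,   1.        ]]), 'R': array([[ 0.56707422,  0.82357356,  0.01238665],
       [ 0.6955379 , -0.47075123, -0.54278938],
       [-0.44119595,  0.31641724, -0.83977751]]), 't': array([-0.31154027, -0.3523854 ,  1.18653163])}
side {'K': array([[446.97713
[... 170 characters left out ...]
80506, -0.00993267],
       [-0.15134185, -0.52391905, -0.83821505],
       [ 0.21508324,  0.81021129, -0.54524936]]), 't': array([-0.51989443,  0.13307819,  0.87037828])}
wrist {'K': array([[344.61211752,   0.        , 316.91458249],
       [  0.        , 344.61211752, 241.14846878],
       [  0.        ,   0.        ,   1.        ]]), 'tool_from_camera': array([[ 9.99999765e-01, -5.34854876e-04, -4.28740744e-04,
         1.36251371e-03],
       [ 2.55556240e-04, -2.89476724e-01,  9.57185019e-01,
        -6.94849037e-02],
       [-6.36065541e-04, -9.57184904e-01, -2.89476519e-01,
         7.17933119e-02],
       [ 0.00000000e+00,  0.00000000e+00,  0.00000000e+00,
         1.00000000e+00]])}
```

View pics/scene0.png

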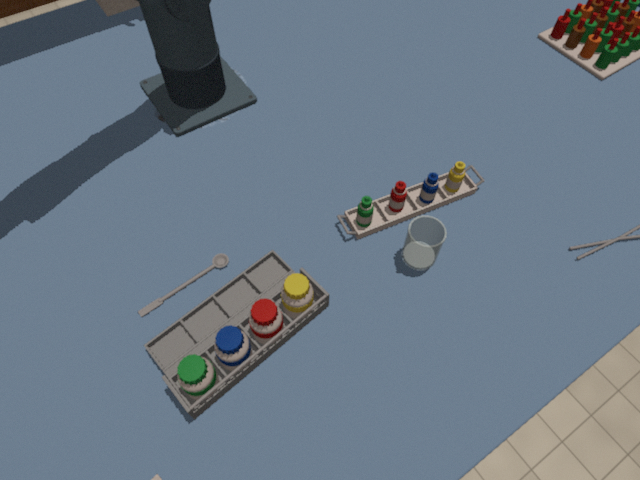

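View pics/side0.png

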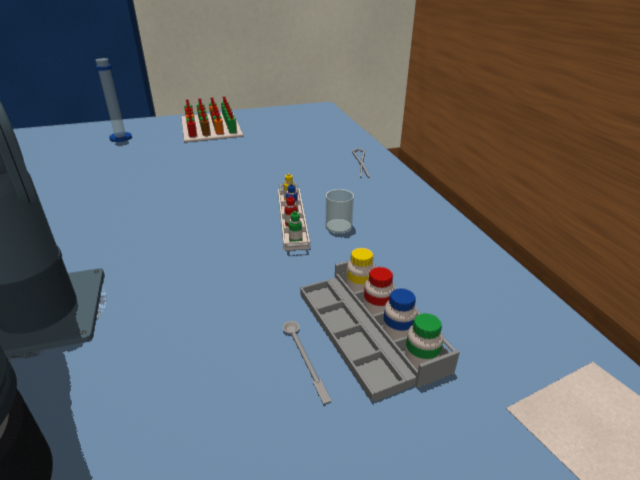

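View pics/wrist0.png

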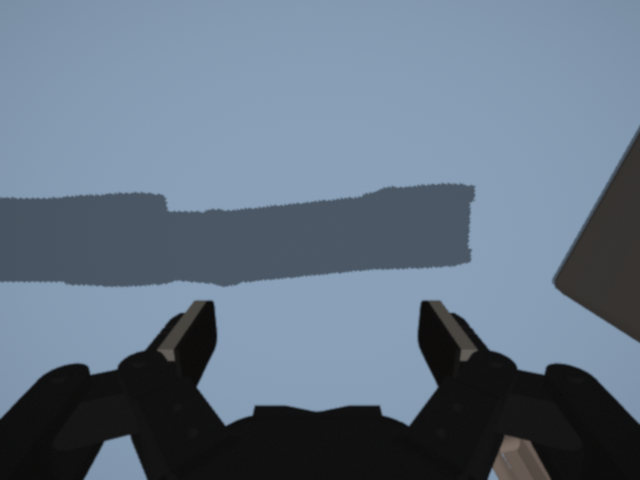

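Scene: stock caps green (193,368), blue (230,340), red (265,312), yellow (296,286). The tray holds green (366,210), red (398,195), blue (430,186), yellow (457,175). I'll zoom in to pick the cap tops.

```bash
python3 - <<'E'
import cv2,numpy as np
s=cv2.imread('pics/scene0.png');d=cv2.imread('pics/side0.png')
a=cv2.resize(s[150:245,335:490],None,fx=5,fy=5,interpolation=2)
b=cv2.resize(d[165:255,260:370],None,fx=6,fy=6,interpolation=2)
cv2.imwrite('pics/za.png',a);cv2.imwrite('pics/zb.png',b)
E
```

```text
(no output)
```

View pics/za.png

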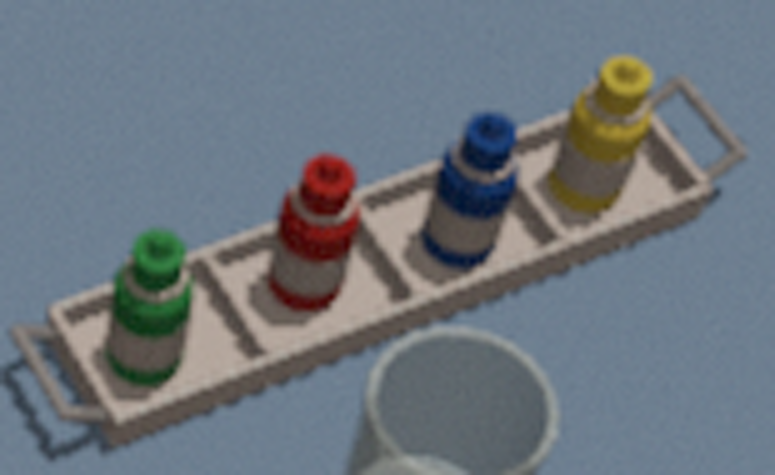

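View pics/zb.png

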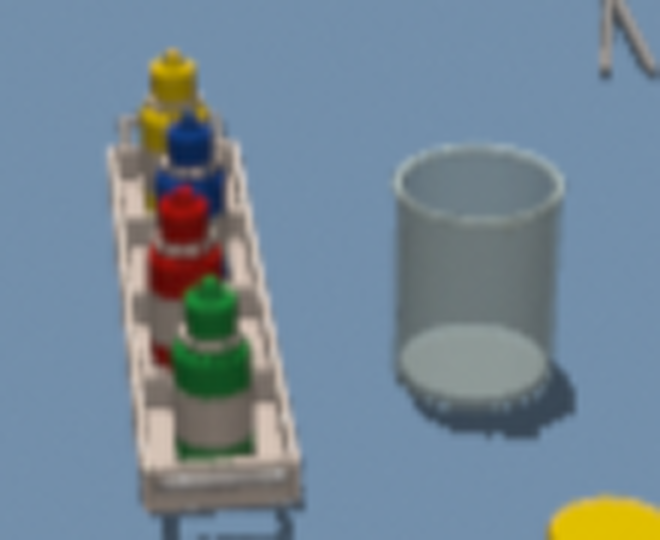

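```bash
cat > h.py <<'E'
import numpy as np,cv2
from rig import cams,monitor
C={n:cams.calibration(n) for n in("scene","side")}
def ray(n,p):
    c=C[n];R=c['R'];o=-R.T@c['t'];d=R.T@np.linalg.solve(c['K'],[p[0],p[1],1]);return o,d/np.linalg.norm(d)
def plane(n,p,z):
    o,d=ray(n,p);return o+d*(z-o[2])/d[2]
def tri(p,q):
    o1,d1=ray('scene',p);o2,d2=ray('side',q)
    A=np.stack([d1,-d2],1);s=np.linalg.lstsq(A,o2-o1,rcond=None)[0]
    a=o1+s[0]*d1;b=o2+s[1]*d2;return (a+b)/2,np.linalg.norm(a-b)
def masks(img):
    h=cv2.cvtColor(img,cv2.COLOR_BGR2HSV);H,S,V=cv2.split(h);g=(S>150)&(V>50)
    return dict(red=g&((H<8)|(H>172)),yellow=g&(H>20)&(H<35),green=g&(H>45)&(H<85),blue=g&(H>105)&(H<130))
E
python3 - <<'E'
from h import *
np.set_printoptions(precision=4,suppress=True)
T=dict(green=((367,198.6),(295,211.7)),red=((400.8,184.4),(290.7,196.7)),blue=((433.2,176),(291.7,184.3)),yellow=((460.4,164.6),(289,173.3)))
for k,(p,q) in T.items(): print(k,*tri(p,q),plane('scene',p,.085)[:2],plane('side',q,.085)[:2])
for n in('scene','side'):
  im=cv2.imread(f'pics/{n}0.png')
  for k,m in masks(im).items():
    N,l,st,c=cv2.connectedComponentsWithStats(m.astype(np.uint8))
    for i in range(1,N):
      if st[i,4]>25: print(n,k,st[i],c[i])
E
```

```text
green [0.5419 0.106  0.0823] 0.0013644768451280091 [0.5441 0.104 ] [0.5405 0.1023]
red [0.5505 0.1825 0.0817] 0.0022775178715518742 [0.5534 0.1794] [0.5487 0.1782]
blue [0.5696 0.2498 0.0815] 0.002825264544132168 [0.5727 0.2459] [0.5675 0.2451]
yellow [0.5782 0.3147 0.0829] 0.003706560577949676 [0.581  0.3111] [0.5766 0.3135]
scene red [585   0   8   9  36] [588.5      3.7778]
scene red [589   0  24  23 195] [601.1949   9.3231]
scene red [612   1   8  11  45] [615.3111   5.8667]
scene red [622   0   7   7  27] [624.7778   2.8889]
scene red [574   4   8  10  38] [577.6579   8.1842]
scene red [551   9  19  30 281] [560.7224  25.3772]
scene red [627  10   9  12  47] [630.8723  15.7872]
scene red [605  16  20  33 304] [615.2171  30.6678]
scene red [578  18   8  12  52] [581.3654  22.8462]
scene red [632  25   8  12  44] [636.1136  30.7727]
scene red [593  27   9  12  55] [597.0909  32.6545]
scene red [621  31   9  12  54] [625.0185  36.4444]
scene red [395 181  11  12  96] [399.8958 186.8021]
scene red [391 190  16  12 101] [397.6436 196.8119]
scene red [251 299  26  27 541] [263.7098 31
[... 1427 characters left out ...]
9.5363]
side yellow [285 174   7   8  44] [288.2273 177.75  ]
side yellow [351 248  22  19 329] [361.4498 257.0729]
side yellow [347 269  22  15 156] [356.3526 278.    ]
side green [222 103  14  29 148] [228.6284 119.777 ]
side green [291 211   8  10  56] [294.5536 216.2143]
side green [289 223  12   8  75] [294.8133 226.4267]
side green [413 314  28  24 542] [426.7122 325.4668]
side green [407 340  34  18 242] [422.2521 351.3843]
side blue [    0     0   154   128 16161] [66.978  60.7866]
side blue [110 133  21   9 111] [120.1532 137.5766]
side blue [288 185   7   7  37] [291.1622 188.3514]
side blue [390 289  25  22 450] [401.9689 299.2889]
side blue [384 315  28  15 191] [396.822 323.712]
```

```bash
python3 - <<'E'
from h import *
np.set_printoptions(precision=4,suppress=True)
s=cv2.imread('pics/scene0.png');d=cv2.imread('pics/side0.png')
cv2.imwrite('pics/zc.png',cv2.resize(s[245:415,140:340],None,fx=4,fy=4,interpolation=2)[:600])
cv2.imwrite('pics/zd.png',cv2.resize(d[235:405,280:460],None,fx=3.5,fy=3.5,interpolation=2))
T=dict(yellow=((296.26,285.9),(361.45,257.07)),red=((263.7,311.7),(380.2,276.9)),blue=((229.25,339.35),(402,299.3)))
for k,(p,q) in T.items(): print(k,*tri(p,q),plane('scene',p,.082)[:2],plane('side',q,.082)[:2])
print(plane('side',(426.7,325.5),.082))
E
```

```text
yellow [ 0.6224 -0.1063  0.0819] 0.000317010616996955 [ 0.6226 -0.1065] [ 0.6222 -0.1063]
red [ 0.6321 -0.176   0.0822] 0.0004029027417851733 [ 0.6322 -0.1761] [ 0.6321 -0.1755]
blue [ 0.6425 -0.2452  0.0828] 0.00011804791896344651 [ 0.6422 -0.2452] [ 0.643  -0.2443]
[ 0.6527 -0.3139  0.082 ]
```

View pics/zc.png

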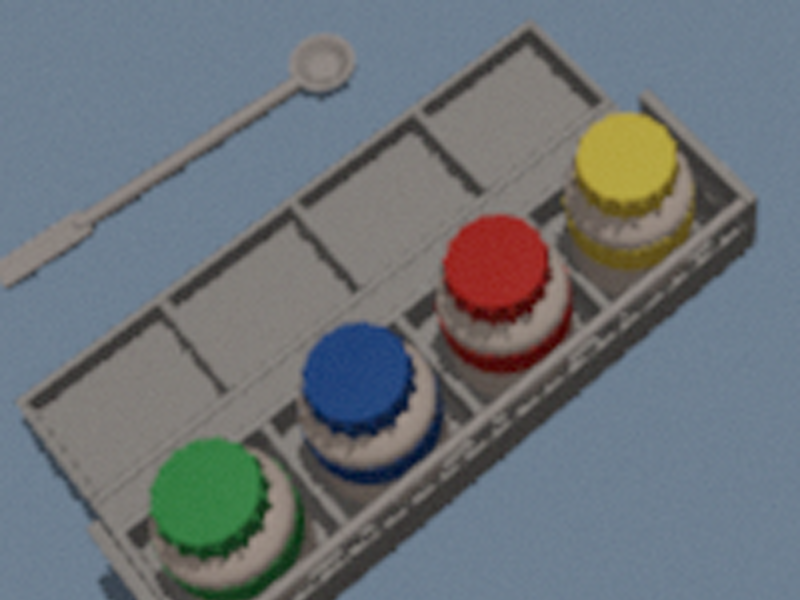

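View pics/zd.png

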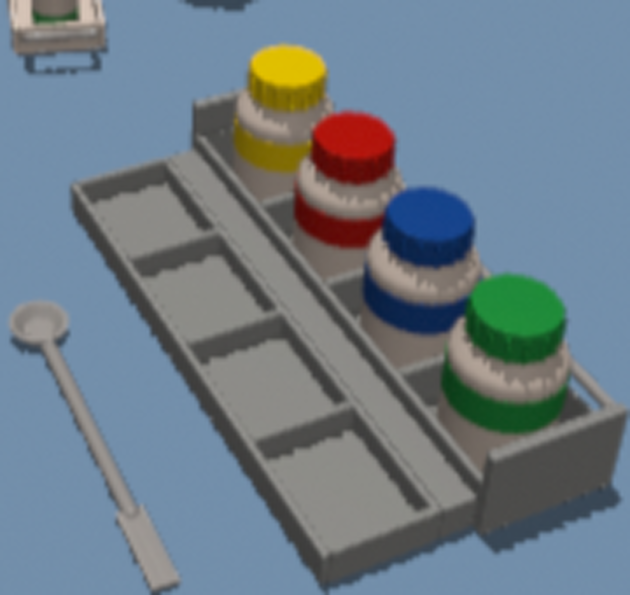

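Rack row direction is about -1.427 rad and tray rows differ by about 18°, so I'll hold tool yaw at -1.427 throughout. Turning first.

```bash
cat > go.py <<'E'
# prints shift needed (tool axes, units of full scale) to world target x y z, yaw
import sys; from h import *; from scipy.spatial.transform import Rotation as Ro
s=monitor.state(); t=np.array([float(a) for a in sys.argv[1:4]])
R=Ro.from_euler('xyz',s['tcp_rot']).as_matrix()
yaw=float(sys.argv[4]) if len(sys.argv)>4 else -1.427
G=Ro.from_euler('xyz',[-np.pi/2,0,yaw]).as_matrix()
print('t',round(s['time'],2),'pos',s['tcp_pos'].round(4),'rot',s['tcp_rot'].round(3),'w',round(s['grip_width'],4),'q',s['q'].round(2))
print('lin units',(R.T@(t-s['tcp_pos'])/.03).round(2),'twist units',(Ro.from_matrix(R.T@G).as_rotvec()/.08).round(2))
E
python3 -m inch '[{"linear":[-0.5,0,1],"twist":[0,1,0],"jaw":-0.25},{"linear":[-0.5,0,1],"twist":[0,1,0],"jaw":-0.25},{"linear":[-0.5,0,1],"twist":[0,0.2,0],"jaw":-0.25},{"linear":[-0.5,0,1],"twist":[0,0,0],"jaw":-0.25},{"linear":[-0.5,0,1],"twist":[0,0,0],"jaw":-0.25}]' 30; python3 go.py 0.542 0.104 0.2
```

```text
time: 0.57
tcp_pos: [0.337, -0.5125, 0.3037]
tcp_rot: [-1.571, 0.0, -1.427]
ft_force: [1.0, -0.7, -0.2]
grip_width: 0.0535
t 0.57 pos [ 0.337  -0.5125  0.3037] rot [-1.571  0.    -1.427] w 0.0535 q [ 0.92  0.47 -0.    1.64  0.    1.03 -0.51]
lin units [-19.36   3.46   9.7 ] twist units [ 0.   -0.   -0.01]
```

```bash
for i in 1; do python3 -m inch '[{"linear":[-1,0,0.5],"twist":[0,0,0],"jaw":-0.25},{"linear":[-1,0,0.5],"twist":[0,0,0],"jaw":-0.25},{"linear":[-1,0,0.5],"twist":[0,0,0],"jaw":-0.25},{"linear":[-1,0,0.5],"twist":[0,0,0],"jaw":-0.25},{"linear":[-1,0,0.5],"twist":[0,0,0],"jaw":-0.25}]'; done; python3 -m inch '[{"linear":[-1,0,0.5],"twist":[0,0,0],"jaw":-0.25},{"linear":[-1,0,0.5],"twist":[0,0,0],"jaw":-0.25},{"linear":[-1,0,0.5],"twist":[0,0,0],"jaw":-0.25},{"linear":[-1,0,0.5],"twist":[0,0,0],"jaw":-0.25},{"linear":[-1,0,0.5],"twist":[0,0,0],"jaw":-0.25}]';python3 go.py 0.542 0.104 0.2
```

```text
time: 0.98
tcp_pos: [0.3888, -0.3529, 0.3037]
tcp_rot: [-1.571, 0.0, -1.427]
ft_force: [0.2, -0.5, 0.7]
grip_width: 0.0534
time: 1.4
tcp_pos: [0.4415, -0.1938, 0.3038]
tcp_rot: [-1.571, -0.0, -1.427]
ft_force: [0.6, -0.3, 0.3]
grip_width: 0.0535
t 1.4 pos [ 0.4415 -0.1938  0.3038] rot [-1.571 -0.    -1.427] w 0.0535 q [ 0.45  0.26 -0.15  1.96  0.05  0.92 -1.15]
lin units [-9.34  3.46  4.74] twist units [ 0. -0.  0.]
```

```bash
python3 -m inch '[{"linear":[-1,0,0.5],"twist":[0,0,0],"jaw":-0.25},{"linear":[-1,0,0.5],"twist":[0,0,0],"jaw":-0.25},{"linear":[-1,0,0.5],"twist":[0,0,0],"jaw":-0.25},{"linear":[-1,0,0.5],"twist":[0,0,0],"jaw":-0.25},{"linear":[-1,0,0.5],"twist":[0,0,0],"jaw":-0.25}]';  python3 -m inch '[{"linear":[-1,0,0.5],"twist":[0,0,0],"jaw":-0.25},{"linear":[-1,0,0.5],"twist":[0,0,0],"jaw":-0.25},{"linear":[-1,0,0.5],"twist":[0,0,0],"jaw":-0.25},{"linear":[-1,0,0.5],"twist":[0,0,0],"jaw":-0.25},{"linear":[-0.3,0,0.2],"twist":[0,0,0],"jaw":-0.25}]';python3 go.py 0.542 0.104 0.2
python3 - <<'E'
from h import *
s=monitor.state();np.save('pose1.npy',np.r_[s['tcp_pos'],s['tcp_rot']])
cv2.imwrite('pics/w1.png',cams.read_camera('wrist'))
E
```

```text
time: 1.82
tcp_pos: [0.4943, -0.0346, 0.3039]
tcp_rot: [-1.571, -0.0, -1.427]
ft_force: [1.0, -0.2, 0.0]
grip_width: 0.0533
time: 2.23
tcp_pos: [0.5413, 0.107, 0.3039]
tcp_rot: [-1.57, 0.003, -1.421]
ft_force: [-0.6, 1.8, -0.0]
grip_width: 0.0531
t 2.23 pos [0.5413 0.107  0.3039] rot [-1.57   0.003 -1.421] w 0.0531 q [-0.04  0.39 -0.3   1.79  0.13  0.98 -1.81]
lin units [0.11 3.46 0.  ] twist units [-0.01  0.08 -0.04]
```

View pics/w1.png

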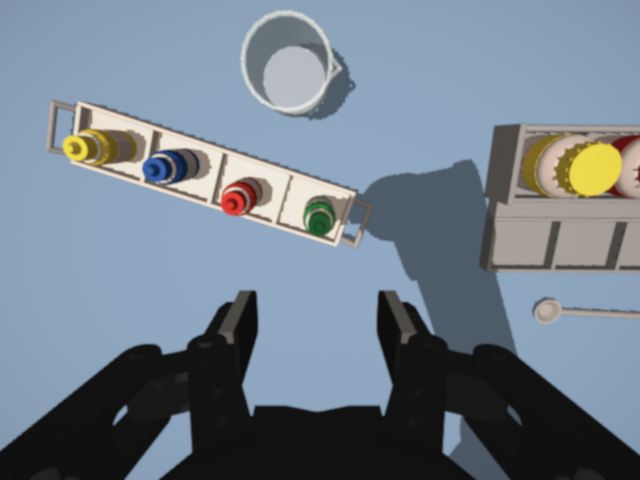

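Wrist view: green knob (320,226), red (235,204), blue (156,170), yellow (75,149); beaker is up at (287,60), well past the tray.

```bash
cat >> h.py <<'E'
from scipy.spatial.transform import Rotation as Ro
def wplane(pose,p,z):
    w=cams.calibration('wrist');T=w['tool_from_camera'];R=Ro.from_euler('xyz',pose[3:]).as_matrix()
    d=R@T[:3,:3]@np.linalg.solve(w['K'],[p[0],p[1],1]);o=pose[:3]+R@T[:3,3];return o+d*(z-o[2])/d[2]
E
python3 - <<'E'
from h import *
np.set_printoptions(precision=4,suppress=True)
P=np.load('pose1.npy')
for k,p,z in [('g',(320,226),.083),('r',(235,204),.083),('b',(156,170),.083),('y',(75,149),.083),('stockY',(595,168),.092),('bayY nw',(497,222),.02),('bayY sw',(491,266),.02),('bayY ne',(553,222),.02),('tray nw',(78,103),.02),('tray se',(336,244),.02),('tray ne',(357,192),.02)]:
    print(k,wplane(P,p,z)[:2])
for p in [(272.5,251),(291.3,270),(261,294),(245,272.5)]: print(plane('scene',p,.02)[:2])
E
```

```text
g [0.5401 0.1032]
r [0.5483 0.1779]
b [0.567  0.2451]
y [0.5742 0.3109]
stockY [ 0.6225 -0.1066]
bayY nw [ 0.5565 -0.0829]
bayY sw [ 0.5077 -0.0912]
bayY ne [ 0.5652 -0.141 ]
tray nw [0.6096 0.3481]
tray se [0.5072 0.0805]
tray ne [0.5656 0.0684]
[ 0.5067 -0.0885]
[ 0.5619 -0.081 ]
[ 0.5729 -0.1531]
[ 0.5179 -0.1552]
```

```bash
python3 go.py 0.541 0.103 0.098; python3 -m inch '[{"linear":[0.1,1,0],"twist":[0,0,0],"jaw":-0.25},{"linear":[0,1,0],"twist":[0,0,0],"jaw":-0.25},{"linear":[0,1,0],"twist":[0,0,0],"jaw":-0.25},{"linear":[0,1,0],"twist":[0,0,0],"jaw":-0.25},{"linear":[0,0.8,0],"twist":[0,0,0],"jaw":-0.25}]'; python3 go.py 0.541 0.103 0.098
```

```text
t 2.28 pos [0.5416 0.1068 0.3039] rot [-1.57   0.003 -1.42 ] w 0.0535 q [-0.04  0.39 -0.3   1.79  0.13  0.98 -1.81]
lin units [ 0.14  6.86 -0.05] twist units [-0.02  0.08 -0.04]
time: 2.7
tcp_pos: [0.5404, 0.0963, 0.1577]
tcp_rot: [-1.573, -0.001, -1.428]
ft_force: [-0.4, 0.3, 0.1]
grip_width: 0.053
t 2.7 pos [0.5404 0.0963 0.1577] rot [-1.573e+00 -1.000e-03 -1.428e+00] w 0.053 q [-0.07  0.59 -0.24  1.89  0.21  0.69 -1.87]
lin units [-0.22  1.99  0.06] twist units [ 0.03 -0.01  0.01]
```

```bash
python3 -m inch '[{"linear":[-0.2,0,0.05],"twist":[0,0,0],"jaw":-0.25},{"linear":[0,0,0],"twist":[0,0,0],"jaw":-0.25}]'; python3 go.py 0.541 0.103 0.098
```

```text
time: 2.87
tcp_pos: [0.5414, 0.1045, 0.1593]
tcp_rot: [-1.573, 0.0, -1.427]
ft_force: [1.0, 0.2, 0.8]
grip_width: 0.0532
t 2.87 pos [0.5414 0.1045 0.1593] rot [-1.573  0.    -1.427] w 0.0532 q [-0.08  0.59 -0.25  1.89  0.21  0.69 -1.88]
lin units [ 0.05  2.04 -0.01] twist units [ 0.03  0.   -0.  ]
```

```bash
python3 -m inch '[{"linear":[0,0.8,0],"twist":[0,0,0],"jaw":-0.25},{"linear":[0,0.8,0],"twist":[0,0,0],"jaw":-0.25},{"linear":[0,0.4,0],"twist":[0,0,0],"jaw":-0.25},{"linear":[0,0,0],"twist":[0,0,0],"jaw":-0.25}]'; python3 -m inch '[{"linear":[0,0,0],"twist":[0,0,0],"jaw":1},{"linear":[0,0,0],"twist":[0,0,0],"jaw":1},{"linear":[0,0,0],"twist":[0,0,0],"jaw":1},{"linear":[0,0,0],"twist":[0,0,0],"jaw":1}]' 30;  python3 go.py 0.541 0.103 0.2
python3 - <<'E'
from h import *
cv2.imwrite('pics/w2.png',cams.read_camera('wrist'))
E
```

```text
time: 3.2
tcp_pos: [0.5414, 0.1038, 0.0992]
tcp_rot: [-1.573, -0.0, -1.427]
ft_force: [-0.6, 0.7, 1.2]
grip_width: 0.0535
time: 3.53
tcp_pos: [0.5432, 0.1044, 0.1016]
tcp_rot: [-1.568, 0.0, -1.427]
ft_force: [-0.3, -0.2, 7.5]
grip_width: 0.0308
t 3.53 pos [0.5432 0.1044 0.1016] rot [-1.568  0.    -1.427] w 0.0308 q [-0.11  0.68 -0.22  1.9   0.25  0.58 -1.91]
lin units [ 0.04 -3.28 -0.07] twist units [-0.04 -0.   -0.  ]
```

View pics/w2.png

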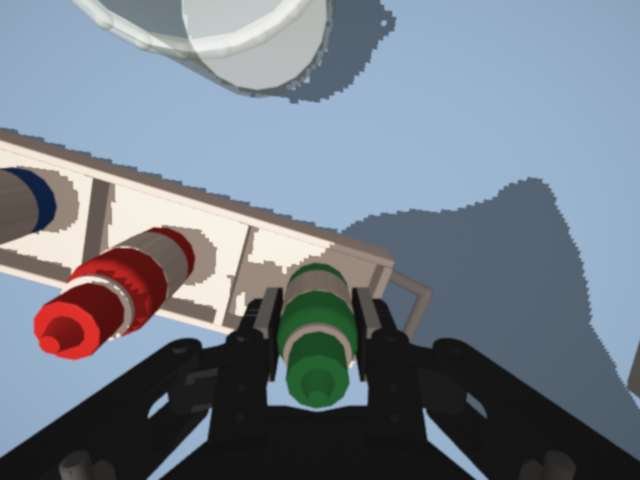

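```bash
python3 -m inch '[{"linear":[0,-0.5,0],"twist":[0,0,0],"jaw":1},{"linear":[0,-0.8,0],"twist":[0,0,0],"jaw":1},{"linear":[0,-1,0],"twist":[0,0,0],"jaw":1},{"linear":[0.3,-1,0],"twist":[0,0,0],"jaw":1},{"linear":[0.6,-0.5,0],"twist":[0,0,0],"jaw":1}]'; python3 -m inch '[{"linear":[0.8,0,-0.1],"twist":[0,0,0],"jaw":1},{"linear":[0.9,0,-0.1],"twist":[0,0,0],"jaw":1},{"linear":[0.9,0,-0.1],"twist":[0,0,0],"jaw":1},{"linear":[0.9,0,-0.1],"twist":[0,0,0],"jaw":1},{"linear":[0.9,0,-0.1],"twist":[0,0,0],"jaw":1}]';  python3 go.py 0.5675 -0.326 0.2
```

```text
time: 4.0
tcp_pos: [0.5471, 0.0801, 0.2181]
tcp_rot: [-1.565, 0.002, -1.423]
ft_force: [1.1, 0.1, -0.5]
grip_width: 0.0309
time: 4.42
tcp_pos: [0.55, -0.0567, 0.2147]
tcp_rot: [-1.57, -0.0, -1.427]
ft_force: [-0.8, -0.5, 0.1]
grip_width: 0.0307
t 4.42 pos [ 0.55   -0.0567  0.2147] rot [-1.57  -0.    -1.427] w 0.0307 q [ 0.21  0.5  -0.25  1.86  0.17  0.8  -1.55]
lin units [ 8.97  0.49 -0.71] twist units [-0.01  0.    0.  ]
```

```bash
python3 -m inch '[{"linear":[0.9,0,-0.1],"twist":[0,0,0],"jaw":1},{"linear":[0.9,0,-0.1],"twist":[0,0,0],"jaw":1},{"linear":[0.9,0,-0.1],"twist":[0,0,0],"jaw":1},{"linear":[0.9,0,-0.1],"twist":[0,0,0],"jaw":1},{"linear":[0.9,0,-0.1],"twist":[0,0,0],"jaw":1}]'; python3 -m inch '[{"linear":[0.9,0,0],"twist":[0,0,0],"jaw":1},{"linear":[0.9,0,0],"twist":[0,0,0],"jaw":1},{"linear":[0.9,0,0],"twist":[0,0,0],"jaw":1},{"linear":[0.7,0,0],"twist":[0,0,0],"jaw":1},{"linear":[0.3,0,0],"twist":[0,0,0],"jaw":1}]';python3 -m inch '[{"linear":[0,0,0],"twist":[0,0,0],"jaw":1}]';   python3 go.py 0.5675 -0.326 0.103
python3 - <<'E'
from h import *
s=monitor.state();np.save('pose3.npy',np.r_[s['tcp_pos'],s['tcp_rot']])
cv2.imwrite('pics/w3.png',cams.read_camera('wrist'))
E
```

```text
time: 4.83
tcp_pos: [0.5544, -0.1926, 0.2147]
tcp_rot: [-1.57, -0.0, -1.427]
ft_force: [-0.3, 0.1, -0.6]
grip_width: 0.031
time: 5.25
tcp_pos: [0.5699, -0.3052, 0.2145]
tcp_rot: [-1.57, -0.003, -1.431]
ft_force: [-0.2, -0.5, -0.5]
grip_width: 0.0312
time: 5.33
tcp_pos: [0.5699, -0.3037, 0.2142]
tcp_rot: [-1.571, -0.002, -1.431]
ft_force: [0.1, -0.1, -1.0]
grip_width: 0.0309
t 5.33 pos [ 0.5699 -0.3037  0.2142] rot [-1.571 -0.002 -1.431] w 0.0309 q [ 0.56  0.64 -0.2   1.61  0.16  0.91 -1.13]
lin units [ 0.72  3.71 -0.18] twist units [-0.   -0.05  0.02]
```

View pics/w3.png

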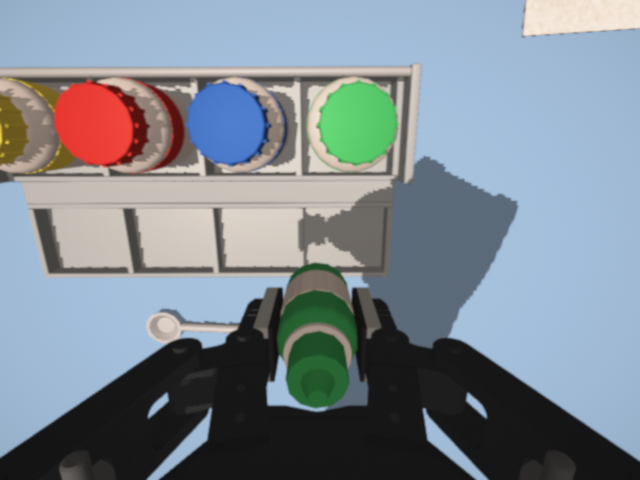

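Wrist view: bottle held straight. Stock cap tops: green (358,123), blue (228,122), red (94,123). The empty front bays span columns 40-390 and rows 207-272.

```bash
python3 - <<'E'
from h import *
np.set_printoptions(precision=4,suppress=True)
P=np.load('pose3.npy')
for k,p in [('g',(358,123)),('b',(228,122)),('r',(94,123))]:
    q=wplane(P,p,.092)[:2]; print(k,q,'front',q-.086*np.array([.990,.143]))
for p in [(386,272),(302,272),(217,272),(130,272),(391,207),(305,207),(219,207)]: print(p,wplane(P,p,.02)[:2])
E
python3 -m inch '[{"linear":[0.7,0,-0.15],"twist":[0,0,0],"jaw":1},{"linear":[0,1,0],"twist":[0,0,0],"jaw":1},{"linear":[0,1,0],"twist":[0,0,0],"jaw":1}]';   python3 go.py 0.5675 -0.326 0.103
```

```text
g [ 0.6515 -0.3159] front [ 0.5663 -0.3282]
b [ 0.6425 -0.2481] front [ 0.5573 -0.2604]
r [ 0.6322 -0.1783] front [ 0.547  -0.1906]
(386, 272) [ 0.5442 -0.3665]
(302, 272) [ 0.5346 -0.2982]
(217, 272) [ 0.525 -0.229]
(130, 272) [ 0.5151 -0.1584]
(391, 207) [ 0.598  -0.3597]
(305, 207) [ 0.5887 -0.2936]
(219, 207) [ 0.5794 -0.2275]
time: 5.63
tcp_pos: [0.5705, -0.322, 0.1554]
tcp_rot: [-1.567, -0.002, -1.426]
ft_force: [0.2, -0.2, -1.8]
grip_width: 0.0313
t 5.63 pos [ 0.5705 -0.322   0.1554] rot [-1.567 -0.002 -1.426] w 0.0313 q [ 0.58  0.73 -0.19  1.61  0.17  0.81 -1.11]
lin units [ 0.11  1.75 -0.12] twist units [-0.05  0.01  0.03]
```

```bash
python3 -m inch '[{"linear":[0.15,0.5,-0.1],"twist":[0,0,0],"jaw":1},{"linear":[0,0.6,0],"twist":[0,0,0],"jaw":1},{"linear":[0,0.5,0],"twist":[0,0,0],"jaw":1},{"linear":[0,0,0],"twist":[0,0,0],"jaw":1}]';   python3 go.py 0.567 -0.327 0.102
```

```text
time: 5.97
tcp_pos: [0.5652, -0.3251, 0.103]
tcp_rot: [-1.575, 0.004, -1.425]
ft_force: [-0.1, -0.0, -0.7]
grip_width: 0.0312
t 5.97 pos [ 0.5652 -0.3251  0.103 ] rot [-1.575  0.004 -1.425] w 0.0312 q [ 0.57  0.8  -0.18  1.62  0.19  0.74 -1.12]
lin units [0.07 0.03 0.05] twist units [ 0.05  0.02 -0.05]
```

```bash
python3 -m inch '[{"linear":[0.05,0.07,0.05],"twist":[0,0,0],"jaw":1},{"linear":[0,0,0],"twist":[0,0,0],"jaw":1}]';   python3 -m inch '[{"linear":[0,0,0],"twist":[0,0,0],"jaw":0.2},{"linear":[0,0,0],"twist":[0,0,0],"jaw":0},{"linear":[0,0,0],"twist":[0,0,0],"jaw":-0.2},{"linear":[0,0,0],"twist":[0,0,0],"jaw":-0.25}]'; python3 go.py 0.567 -0.327 0.2
```

```text
time: 6.13
tcp_pos: [0.5694, -0.3284, 0.1047]
tcp_rot: [-1.569, -0.001, -1.426]
ft_force: [-0.5, 0.1, 0.1]
grip_width: 0.0311
time: 6.47
tcp_pos: [0.5686, -0.3287, 0.1045]
tcp_rot: [-1.57, -0.001, -1.427]
ft_force: [0.2, 0.4, -0.7]
grip_width: 0.0536
t 6.47 pos [ 0.5686 -0.3287  0.1045] rot [-1.570e+00 -1.000e-03 -1.427e+00] w 0.0536 q [ 0.58  0.8  -0.18  1.62  0.19  0.74 -1.12]
lin units [-0.06 -3.18 -0.04] twist units [-0.01 -0.    0.01]
```

```bash
python3 -m inch '[{"linear":[0,-0.7,0],"twist":[0,0,0],"jaw":-0.25},{"linear":[0,-1,0],"twist":[0,0,0],"jaw":-0.25},{"linear":[0,-1,0],"twist":[0,0,0],"jaw":-0.25},{"linear":[0,-1,0],"twist":[0,0,0],"jaw":-0.25},{"linear":[-1,-0.5,0],"twist":[0,0,0],"jaw":-0.25}]'; 
python3 - <<'E'
from h import *
s=monitor.state();np.save('pose4.npy',np.r_[s['tcp_pos'],s['tcp_rot']])
cv2.imwrite('pics/w4.png',cams.read_camera('wrist'))
E
python3 go.py 0.548 0.178 0.23
```

```text
time: 6.88
tcp_pos: [0.5646, -0.306, 0.2342]
tcp_rot: [-1.566, -0.008, -1.435]
ft_force: [0.2, -0.9, 0.6]
grip_width: 0.0534
t 6.93 pos [ 0.5662 -0.2951  0.2357] rot [-1.564e+00 -1.000e-03 -1.426e+00] w 0.0532 q [ 0.56  0.6  -0.21  1.62  0.15  0.93 -1.13]
lin units [-15.69   0.18   1.68] twist units [-0.09  0.01  0.02]
```

View pics/w4.png

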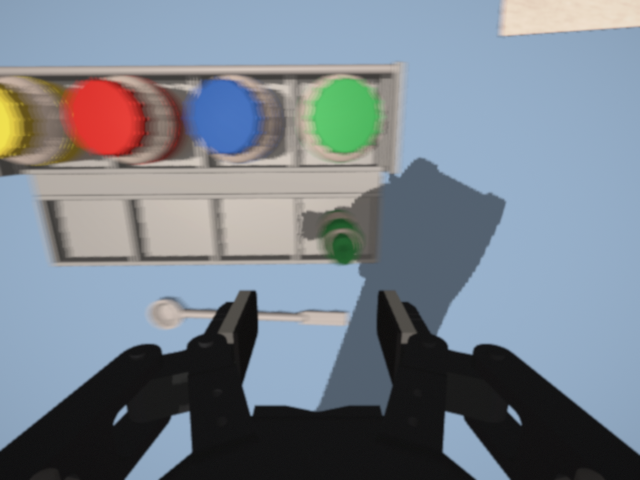

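Green is standing in its bay, knob at (343,248). Red is next.

```bash
python3 -m inch '[{"linear":[-1,0,0.1],"twist":[0,0,0],"jaw":-0.25},{"linear":[-1,0,0.1],"twist":[0,0,0],"jaw":-0.25},{"linear":[-1,0,0.1],"twist":[0,0,0],"jaw":-0.25},{"linear":[-1,0,0.1],"twist":[0,0,0],"jaw":-0.25},{"linear":[-1,0,0.1],"twist":[0,0,0],"jaw":-0.25}]';python3 -m inch '[{"linear":[-1,0,0.1],"twist":[0,0,0],"jaw":-0.25},{"linear":[-1,0,0.1],"twist":[0,0,0],"jaw":-0.25},{"linear":[-1,0,0.1],"twist":[0,0,0],"jaw":-0.25},{"linear":[-1,0,0.1],"twist":[0,0,0],"jaw":-0.25},{"linear":[-1,0,0.1],"twist":[0,0,0],"jaw":-0.25}]';python3 -m inch '[{"linear":[-1,0,0.1],"twist":[0,0,0],"jaw":-0.25},{"linear":[-1,0,0.1],"twist":[0,0,0],"jaw":-0.25},{"linear":[-1,0,0.1],"twist":[0,0,0],"jaw":-0.25},{"linear":[-1,0,0.1],"twist":[0,0,0],"jaw":-0.25},{"linear":[-0.5,0,0.1],"twist":[0,0,0],"jaw":-0.25}]'
python3 go.py 0.548 0.178 0.099
```

```text
time: 7.35
tcp_pos: [0.557, -0.1467, 0.2299]
tcp_rot: [-1.571, 0.0, -1.427]
ft_force: [0.7, -0.5, -0.8]
grip_width: 0.0533
time: 7.77
tcp_pos: [0.5503, 0.004, 0.2299]
tcp_rot: [-1.571, 0.0, -1.427]
ft_force: [-0.2, -0.0, -0.5]
grip_width: 0.0538
time: 8.18
tcp_pos: [0.5451, 0.143, 0.2301]
tcp_rot: [-1.571, 0.003, -1.422]
ft_force: [-0.2, -0.4, -0.1]
grip_width: 0.0534
t 8.18 pos [0.5451 0.143  0.2301] rot [-1.571  0.003 -1.422] w 0.0534 q [-0.11  0.5  -0.29  1.82  0.18  0.85 -1.92]
lin units [-1.13  4.37  0.27] twist units [-0.    0.06 -0.03]
```

```bash
python3 -m inch '[{"linear":[-0.9,0.8,0.25],"twist":[0,0,0],"jaw":-0.25},{"linear":[-0.2,0.8,0],"twist":[0,0,0],"jaw":-0.25},{"linear":[0,0.4,0],"twist":[0,0,0],"jaw":-0.25},{"linear":[0,0,0],"twist":[0,0,0],"jaw":-0.25},{"linear":[0,0,0],"twist":[0,0,0],"jaw":-0.25}]'
python3 go.py 0.548 0.178 0.099
```

```text
time: 8.6
tcp_pos: [0.5487, 0.1704, 0.1695]
tcp_rot: [-1.572, -0.001, -1.428]
ft_force: [0.6, -0.5, 0.2]
grip_width: 0.0534
t 8.6 pos [0.5487 0.1704 0.1695] rot [-1.572e+00 -1.000e-03 -1.428e+00] w 0.0534 q [-0.18  0.6  -0.27  1.82  0.23  0.75 -2.  ]
lin units [-0.26  2.35  0.02] twist units [ 0.02 -0.01  0.02]
```

```bash
python3 -m inch '[{"linear":[-0.25,0.3,0],"twist":[0,0,0],"jaw":-0.25},{"linear":[0,0.8,0],"twist":[0,0,0],"jaw":-0.25},{"linear":[0,0.8,0],"twist":[0,0,0],"jaw":-0.25},{"linear":[0,0.45,0],"twist":[0,0,0],"jaw":-0.25},{"linear":[0,0,0],"twist":[0,0,0],"jaw":-0.25}]'
python3 go.py 0.548 0.178 0.099
```

```text
time: 9.02
tcp_pos: [0.5465, 0.1783, 0.0971]
tcp_rot: [-1.575, -0.001, -1.428]
ft_force: [-0.1, -1.1, 0.5]
grip_width: 0.0536
t 9.02 pos [0.5465 0.1783 0.0971] rot [-1.575e+00 -1.000e-03 -1.428e+00] w 0.0536 q [-0.22  0.72 -0.23  1.84  0.27  0.62 -2.04]
lin units [ 0.02 -0.06  0.05] twist units [ 0.05 -0.01  0.01]
```

Well placed; close the jaws, lift, and travel towards the red bay (0.547,-0.189).

```bash
python3 -m inch '[{"linear":[0,0,0],"twist":[0,0,0],"jaw":1},{"linear":[0,0,0],"twist":[0,0,0],"jaw":1},{"linear":[0,0,0],"twist":[0,0,0],"jaw":1},{"linear":[0,0,0],"twist":[0,0,0],"jaw":1}]';python3 -m inch '[{"linear":[0,-0.5,0],"twist":[0,0,0],"jaw":1},{"linear":[0,-0.8,0],"twist":[0,0,0],"jaw":1},{"linear":[0,-1,0],"twist":[0,0,0],"jaw":1},{"linear":[0.3,-1,0],"twist":[0,0,0],"jaw":1},{"linear":[0.6,-0.8,0],"twist":[0,0,0],"jaw":1}]'
python3 go.py 0.547 -0.189 0.22
```

```text
time: 9.35
tcp_pos: [0.5487, 0.1795, 0.1006]
tcp_rot: [-1.568, 0.0, -1.427]
ft_force: [0.8, -1.0, 3.2]
grip_width: 0.0307
time: 9.77
tcp_pos: [0.5517, 0.1552, 0.2253]
tcp_rot: [-1.568, 0.002, -1.423]
ft_force: [0.4, 0.2, -0.2]
grip_width: 0.0309
t 9.77 pos [0.5517 0.1552 0.2253] rot [-1.568  0.002 -1.423] w 0.0309 q [-0.13  0.52 -0.3   1.8   0.19  0.85 -1.94]
lin units [11.32  0.15 -1.85] twist units [-0.04  0.05 -0.03]
```

```bash
python3 -m inch '[{"linear":[0.9,0,-0.15],"twist":[0,0,0],"jaw":1},{"linear":[0.9,0,-0.15],"twist":[0,0,0],"jaw":1},{"linear":[0.9,0,-0.15],"twist":[0,0,0],"jaw":1},{"linear":[0.9,0,-0.15],"twist":[0,0,0],"jaw":1},{"linear":[0.9,0,-0.15],"twist":[0,0,0],"jaw":1}]';python3 -m inch '[{"linear":[0.9,0,-0.15],"twist":[0,0,0],"jaw":1},{"linear":[0.9,0,-0.15],"twist":[0,0,0],"jaw":1},{"linear":[0.9,0,-0.15],"twist":[0,0,0],"jaw":1},{"linear":[0.9,0,-0.15],"twist":[0,0,0],"jaw":1},{"linear":[0.9,0,-0.15],"twist":[0,0,0],"jaw":1}]';python3 -m inch '[{"linear":[0.8,0,-0.1],"twist":[0,0,0],"jaw":1},{"linear":[0.5,0,0],"twist":[0,0,0],"jaw":1},{"linear":[0.2,0,0],"twist":[0,0,0],"jaw":1},{"linear":[0,0,0],"twist":[0,0,0],"jaw":1},{"linear":[0,0,0],"twist":[0,0,0],"jaw":1}]'
python3 go.py 0.547 -0.189 0.101
```

```text
time: 10.18
tcp_pos: [0.5487, 0.0143, 0.2231]
tcp_rot: [-1.57, -0.0, -1.427]
ft_force: [-0.1, -0.4, -0.5]
grip_width: 0.0305
time: 10.6
tcp_pos: [0.5458, -0.1226, 0.2231]
tcp_rot: [-1.57, -0.0, -1.427]
ft_force: [0.1, -0.5, -0.3]
grip_width: 0.0307
time: 11.02
tcp_pos: [0.5495, -0.1651, 0.2225]
tcp_rot: [-1.57, 0.001, -1.426]
ft_force: [0.1, 0.1, -0.6]
grip_width: 0.0312
t 11.02 pos [ 0.5495 -0.1651  0.2225] rot [-1.570e+00  1.000e-03 -1.426e+00] w 0.0312 q [ 0.4   0.52 -0.24  1.8   0.16  0.84 -1.35]
lin units [ 0.78  4.05 -0.2 ] twist units [-0.01  0.01 -0.01]
```

```bash
python3 -m inch '[{"linear":[0.7,0,-0.2],"twist":[0,0,0],"jaw":1},{"linear":[0,1,0],"twist":[0,0,0],"jaw":1},{"linear":[0,1,0],"twist":[0,0,0],"jaw":1},{"linear":[0,0.5,0],"twist":[0,0,0],"jaw":1},{"linear":[0,0,0],"twist":[0,0,0],"jaw":1}]'
python3 go.py 0.547 -0.189 0.101
```

```text
time: 11.43
tcp_pos: [0.5444, -0.185, 0.144]
tcp_rot: [-1.576, 0.004, -1.424]
ft_force: [-0.1, 0.7, -0.6]
grip_width: 0.0311
t 11.43 pos [ 0.5444 -0.185   0.144 ] rot [-1.576  0.004 -1.424] w 0.0311 q [ 0.41  0.64 -0.22  1.83  0.2   0.7  -1.34]
lin units [0.15 1.43 0.07] twist units [ 0.07  0.04 -0.05]
```

```bash
python3 -m inch '[{"linear":[0.1,0.5,0.05],"twist":[0,0,0],"jaw":1},{"linear":[0,0.5,0],"twist":[0,0,0],"jaw":1},{"linear":[0,0.4,0],"twist":[0,0,0],"jaw":1},{"linear":[0,0.05,0],"twist":[0,0,0],"jaw":1},{"linear":[0,0,0],"twist":[0,0,0],"jaw":1}]'
python3 go.py 0.547 -0.189 0.101
```

```text
time: 11.85
tcp_pos: [0.5484, -0.1896, 0.1039]
tcp_rot: [-1.571, 0.001, -1.426]
ft_force: [0.3, 0.1, 0.4]
grip_width: 0.0308
t 11.85 pos [ 0.5484 -0.1896  0.1039] rot [-1.571e+00  1.000e-03 -1.426e+00] w 0.0308 q [ 0.4   0.71 -0.2   1.83  0.22  0.63 -1.35]
lin units [-0.03  0.1  -0.04] twist units [ 0.01  0.01 -0.01]
```

```bash
python3 -m inch '[{"linear":[0,0.08,0],"twist":[0,0,0],"jaw":1},{"linear":[0,0,0],"twist":[0,0,0],"jaw":1},{"linear":[0,0,0],"twist":[0,0,0],"jaw":0.2},{"linear":[0,0,0],"twist":[0,0,0],"jaw":0},{"linear":[0,0,0],"twist":[0,0,0],"jaw":-0.2}]'; python3 -m inch '[{"linear":[0,0,0],"twist":[0,0,0],"jaw":-0.25},{"linear":[0,-0.7,0],"twist":[0,0,0],"jaw":-0.25},{"linear":[0,-1,0],"twist":[0,0,0],"jaw":-0.25},{"linear":[0,-1,0],"twist":[0,0,0],"jaw":-0.25},{"linear":[0,-1,0],"twist":[0,0,0],"jaw":-0.25}]'; python3 -m inch '[{"linear":[-1,-0.5,0],"twist":[0,0,0],"jaw":-0.25},{"linear":[-1,0,0.1],"twist":[0,0,0],"jaw":-0.25},{"linear":[-1,0,0.1],"twist":[0,0,0],"jaw":-0.25},{"linear":[-1,0,0.1],"twist":[0,0,0],"jaw":-0.25},{"linear":[-1,0,0.1],"twist":[0,0,0],"jaw":-0.25}]'
python3 - <<'E'
from h import *
cv2.imwrite('pics/s5.png',cams.read_camera('scene')); cv2.imwrite('pics/w5.png',cams.read_camera('wrist'))
E
python3 go.py 0.568 0.2455 0.23
```

```text
time: 12.27
tcp_pos: [0.5486, -0.1906, 0.1018]
tcp_rot: [-1.57, -0.0, -1.427]
ft_force: [-0.1, 0.4, 0.2]
grip_width: 0.051
time: 12.68
tcp_pos: [0.548, -0.1904, 0.2136]
tcp_rot: [-1.571, 0.0, -1.427]
ft_force: [0.5, -1.1, 0.2]
grip_width: 0.0532
time: 13.1
tcp_pos: [0.5385, -0.0391, 0.2278]
tcp_rot: [-1.57, -0.0, -1.427]
ft_force: [-0.3, 0.5, 0.5]
grip_width: 0.0533
t 13.2 pos [ 0.5385 -0.034   0.2278] rot [-1.57   0.003 -1.419] w 0.0533 q [ 0.2   0.47 -0.28  1.88  0.17  0.81 -1.58]
lin units [-9.06 -0.04  2.38] twist units [-0.01  0.1  -0.04]
```

View pics/w5.png

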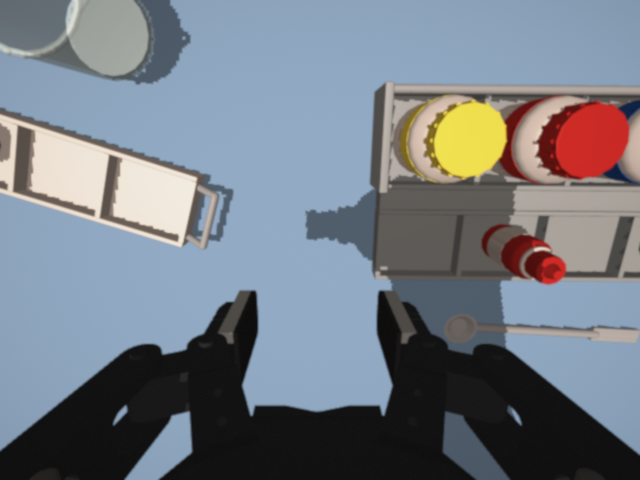

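Red stands in the bay in front of stock red. On to blue.

```bash
python3 -m inch '[{"linear":[-1,0,0.3],"twist":[0,0,0],"jaw":-0.25},{"linear":[-1,0,0.3],"twist":[0,0,0],"jaw":-0.25},{"linear":[-1,0,0.3],"twist":[0,0,0],"jaw":-0.25},{"linear":[-1,0,0.3],"twist":[0,0,0],"jaw":-0.25},{"linear":[-1,0,0.3],"twist":[0,0,0],"jaw":-0.25}]';python3 -m inch '[{"linear":[-1,0,0.3],"twist":[0,0,0],"jaw":-0.25},{"linear":[-1,0,0.3],"twist":[0,0,0],"jaw":-0.25},{"linear":[-1,0,0.3],"twist":[0,0,0],"jaw":-0.25},{"linear":[-0.4,0,0],"twist":[0,0,0],"jaw":-0.25},{"linear":[0,0,0],"twist":[0,0,0],"jaw":-0.25}]'
python3 go.py 0.5675 0.2455 0.098
```

```text
time: 13.62
tcp_pos: [0.562, 0.1153, 0.2275]
tcp_rot: [-1.571, -0.0, -1.428]
ft_force: [1.1, -0.7, -0.5]
grip_width: 0.0536
time: 14.03
tcp_pos: [0.573, 0.2234, 0.2274]
tcp_rot: [-1.571, 0.002, -1.422]
ft_force: [-0.8, -0.4, 0.5]
grip_width: 0.0533
t 14.03 pos [0.573  0.2234 0.2274] rot [-1.571  0.002 -1.422] w 0.0533 q [-0.23  0.58 -0.3   1.68  0.21  0.9  -2.03]
lin units [-0.75  4.32 -0.07] twist units [-0.    0.07 -0.03]
```

```bash
python3 -m inch '[{"linear":[-0.8,0,-0.15],"twist":[0,0,0],"jaw":-0.25},{"linear":[0,0.9,0],"twist":[0,0,0],"jaw":-0.25},{"linear":[0,0.8,0],"twist":[0,0,0],"jaw":-0.25},{"linear":[0,0.2,0],"twist":[0,0,0],"jaw":-0.25},{"linear":[0,0,0],"twist":[0,0,0],"jaw":-0.25}]'
python3 go.py 0.5675 0.2455 0.098
```

```text
time: 14.45
tcp_pos: [0.5652, 0.2396, 0.1685]
tcp_rot: [-1.575, -0.003, -1.429]
ft_force: [0.9, 0.1, 0.5]
grip_width: 0.0535
t 14.45 pos [0.5652 0.2396 0.1685] rot [-1.575 -0.003 -1.429] w 0.0535 q [-0.28  0.66 -0.28  1.71  0.24  0.8  -2.09]
lin units [-0.19  2.35  0.11] twist units [ 0.05 -0.02  0.03]
```

```bash
python3 -m inch '[{"linear":[-0.2,0.3,0.05],"twist":[0,0,0],"jaw":-0.25},{"linear":[0,0.8,0],"twist":[0,0,0],"jaw":-0.25},{"linear":[0,0.8,0],"twist":[0,0,0],"jaw":-0.25},{"linear":[0,0.45,0],"twist":[0,0,0],"jaw":-0.25},{"linear":[0,0,0],"twist":[0,0,0],"jaw":-0.25}]'
python3 go.py 0.5675 0.2455 0.098
```

```text
time: 14.87
tcp_pos: [0.5655, 0.2477, 0.0977]
tcp_rot: [-1.574, -0.001, -1.427]
ft_force: [0.1, -0.7, 0.2]
grip_width: 0.0536
t 14.87 pos [0.5655 0.2477 0.0977] rot [-1.574e+00 -1.000e-03 -1.427e+00] w 0.0536 q [-0.31  0.77 -0.25  1.72  0.27  0.69 -2.13]
lin units [ 0.08 -0.01  0.05] twist units [ 0.05 -0.    0.02]
```

```bash
python3 -m inch '[{"linear":[0.05,0,0.03],"twist":[0,0,0],"jaw":1},{"linear":[0,0,0],"twist":[0,0,0],"jaw":1},{"linear":[0,0,0],"twist":[0,0,0],"jaw":1},{"linear":[0,0,0],"twist":[0,0,0],"jaw":1}]';python3 -m inch '[{"linear":[0,-0.5,0],"twist":[0,0,0],"jaw":1},{"linear":[0,-0.8,0],"twist":[0,0,0],"jaw":1},{"linear":[0,-1,0],"twist":[0,0,0],"jaw":1},{"linear":[0.3,-1,0],"twist":[0,0,0],"jaw":1},{"linear":[0.6,-0.8,0],"twist":[0,0,0],"jaw":1}]'
python3 go.py 0.557 -0.259 0.22
```

```text
time: 15.2
tcp_pos: [0.5687, 0.2476, 0.1014]
tcp_rot: [-1.568, 0.001, -1.427]
ft_force: [-0.1, 0.1, 2.8]
grip_width: 0.0314
time: 15.62
tcp_pos: [0.5712, 0.2236, 0.2268]
tcp_rot: [-1.568, 0.003, -1.423]
ft_force: [1.1, 0.6, -1.0]
grip_width: 0.0311
t 15.62 pos [0.5712 0.2236 0.2268] rot [-1.568  0.003 -1.423] w 0.0311 q [-0.23  0.58 -0.3   1.69  0.21  0.9  -2.04]
lin units [15.84  0.17 -2.84] twist units [-0.04  0.05 -0.04]
```

```bash
python3 -m inch '[{"linear":[0.9,0,-0.2],"twist":[0,0,0],"jaw":1},{"linear":[0.9,0,-0.2],"twist":[0,0,0],"jaw":1},{"linear":[0.9,0,-0.2],"twist":[0,0,0],"jaw":1},{"linear":[0.9,0,-0.2],"twist":[0,0,0],"jaw":1},{"linear":[0.9,0,-0.2],"twist":[0,0,0],"jaw":1}]';python3 -m inch '[{"linear":[0.9,0,-0.2],"twist":[0,0,0],"jaw":1},{"linear":[0.9,0,-0.2],"twist":[0,0,0],"jaw":1},{"linear":[0.9,0,-0.2],"twist":[0,0,0],"jaw":1},{"linear":[0.9,0,-0.2],"twist":[0,0,0],"jaw":1},{"linear":[0.9,0,-0.2],"twist":[0,0,0],"jaw":1}]';python3 -m inch '[{"linear":[0.9,0,-0.15],"twist":[0,0,0],"jaw":1},{"linear":[0.9,0,-0.15],"twist":[0,0,0],"jaw":1},{"linear":[0.9,0,-0.15],"twist":[0,0,0],"jaw":1},{"linear":[0.9,0,-0.15],"twist":[0,0,0],"jaw":1},{"linear":[0.9,0,-0.1],"twist":[0,0,0],"jaw":1}]'
python3 go.py 0.557 -0.259 0.22
```

```text
time: 16.03
tcp_pos: [0.5611, 0.0815, 0.2245]
tcp_rot: [-1.569, -0.0, -1.427]
ft_force: [0.5, -0.1, 1.1]
grip_width: 0.0312
time: 16.45
tcp_pos: [0.5508, -0.0565, 0.2244]
tcp_rot: [-1.569, -0.0, -1.427]
ft_force: [-0.8, 0.0, -1.4]
grip_width: 0.0313
time: 16.87
tcp_pos: [0.5492, -0.1932, 0.2244]
tcp_rot: [-1.57, -0.001, -1.427]
ft_force: [0.9, -0.6, -0.6]
grip_width: 0.0311
t 16.87 pos [ 0.5492 -0.1932  0.2244] rot [-1.570e+00 -1.000e-03 -1.427e+00] w 0.0311 q [ 0.45  0.53 -0.25  1.78  0.17  0.85 -1.31]
lin units [ 2.21  0.15 -0.06] twist units [-0.01  0.    0.01]
```

```bash
python3 -m inch '[{"linear":[0.9,0,-0.05],"twist":[0,0,0],"jaw":1},{"linear":[0.8,0,0],"twist":[0,0,0],"jaw":1},{"linear":[0.3,0,0],"twist":[0,0,0],"jaw":1},{"linear":[0,0,0],"twist":[0,0,0],"jaw":1},{"linear":[0,0,0],"twist":[0,0,0],"jaw":1}]';python3 go.py 0.557 -0.259 0.101
```

```text
time: 17.28
tcp_pos: [0.5567, -0.2504, 0.2235]
tcp_rot: [-1.57, 0.001, -1.427]
ft_force: [-0.4, 0.3, -1.4]
grip_width: 0.0311
t 17.28 pos [ 0.5567 -0.2504  0.2235] rot [-1.570e+00  1.000e-03 -1.427e+00] w 0.0311 q [ 0.52  0.58 -0.24  1.7   0.17  0.88 -1.21]
lin units [ 0.29  4.08 -0.03] twist units [-0.01  0.   -0.01]
```

```bash
python3 -m inch '[{"linear":[0.25,0.5,0],"twist":[0,0,0],"jaw":1},{"linear":[0,1,0],"twist":[0,0,0],"jaw":1},{"linear":[0,1,0],"twist":[0,0,0],"jaw":1},{"linear":[0,0.5,0],"twist":[0,0,0],"jaw":1},{"linear":[0,0,0],"twist":[0,0,0],"jaw":1}]';python3 go.py 0.557 -0.259 0.101
```

```text
time: 17.7
tcp_pos: [0.5557, -0.2551, 0.1296]
tcp_rot: [-1.576, 0.005, -1.424]
ft_force: [-1.4, -0.2, 0.6]
grip_width: 0.0307
t 17.7 pos [ 0.5557 -0.2551  0.1296] rot [-1.576  0.005 -1.424] w 0.0307 q [ 0.51  0.71 -0.21  1.73  0.2   0.73 -1.23]
lin units [0.14 0.95 0.03] twist units [ 0.07  0.04 -0.06]
```

```bash
python3 -m inch '[{"linear":[0,0.5,0],"twist":[0,0,0],"jaw":1},{"linear":[0,0.4,0],"twist":[0,0,0],"jaw":1},{"linear":[0,0.1,0],"twist":[0,0,0],"jaw":1},{"linear":[0,0,0],"twist":[0,0,0],"jaw":1}]';python3 go.py 0.557 -0.259 0.102
```

```text
time: 18.03
tcp_pos: [0.5575, -0.2578, 0.1027]
tcp_rot: [-1.572, 0.001, -1.426]
ft_force: [-0.7, 0.7, -0.0]
grip_width: 0.0309
t 18.03 pos [ 0.5575 -0.2578  0.1027] rot [-1.572e+00  1.000e-03 -1.426e+00] w 0.0309 q [ 0.5   0.75 -0.2   1.73  0.22  0.68 -1.24]
lin units [ 0.04  0.02 -0.02] twist units [ 0.01  0.01 -0.01]
```

```bash
python3 -m inch '[{"linear":[0,0.03,0],"twist":[0,0,0],"jaw":1},{"linear":[0,0,0],"twist":[0,0,0],"jaw":1},{"linear":[0,0,0],"twist":[0,0,0],"jaw":0.2},{"linear":[0,0,0],"twist":[0,0,0],"jaw":0},{"linear":[0,0,0],"twist":[0,0,0],"jaw":-0.2}]'; python3 -m inch '[{"linear":[0,0,0],"twist":[0,0,0],"jaw":-0.2},{"linear":[0,-0.7,0],"twist":[0,0,0],"jaw":-0.25},{"linear":[0,-1,0],"twist":[0,0,0],"jaw":-0.25},{"linear":[0,-1,0],"twist":[0,0,0],"jaw":-0.25},{"linear":[0,-1,0],"twist":[0,0,0],"jaw":-0.25}]'; python3 -m inch '[{"linear":[-1,-0.5,0],"twist":[0,0,0],"jaw":-0.25},{"linear":[-1,0,0.2],"twist":[0,0,0],"jaw":-0.25},{"linear":[-1,0,0.2],"twist":[0,0,0],"jaw":-0.25},{"linear":[-1,0,0.2],"twist":[0,0,0],"jaw":-0.25},{"linear":[-1,0,0.2],"twist":[0,0,0],"jaw":-0.25}]'; python3 -m inch '[{"linear":[-1,0,0.2],"twist":[0,0,0],"jaw":-0.25},{"linear":[-1,0,0.2],"twist":[0,0,0],"jaw":-0.25},{"linear":[-1,0,0.2],"twist":[0,0,0],"jaw":-0.25},{"linear":[-1,0,0.2],"twist":[0,0,0],"jaw":-0.25},{"linear":[-1,0,0.2],"twist":[0,0,0],"jaw":-0.25}]'
python3 - <<'E'
from h import *
cv2.imwrite('pics/s6.png',cams.read_camera('side'))
E
python3 go.py 0.575 0.3115 0.22
```

```text
time: 18.45
tcp_pos: [0.5579, -0.259, 0.1024]
tcp_rot: [-1.57, -0.0, -1.427]
ft_force: [-0.0, 0.3, -0.2]
grip_width: 0.051
time: 18.87
tcp_pos: [0.5574, -0.2588, 0.2142]
tcp_rot: [-1.571, 0.0, -1.427]
ft_force: [1.7, 0.1, -0.4]
grip_width: 0.0532
time: 19.28
tcp_pos: [0.5598, -0.1057, 0.2284]
tcp_rot: [-1.57, -0.0, -1.427]
ft_force: [0.2, -0.7, -0.7]
grip_width: 0.0532
time: 19.7
tcp_pos: [0.568, 0.0472, 0.2282]
tcp_rot: [-1.571, -0.0, -1.427]
ft_force: [0.1, 0.3, 0.1]
grip_width: 0.0531
t 19.75 pos [0.5679 0.0556 0.2286] rot [-1.569  0.005 -1.419] w 0.0536 q [ 0.05  0.51 -0.3   1.8   0.19  0.85 -1.75]
lin units [-8.39  0.33  1.52] twist units [-0.03  0.1  -0.07]
```

View pics/s6.png

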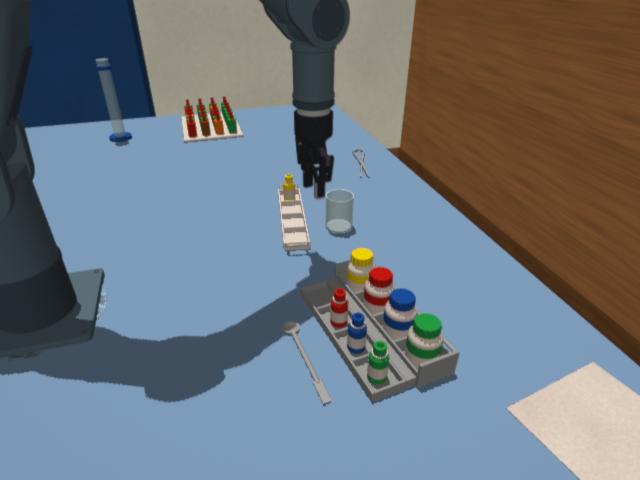

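Red (340,310), blue (357,333) and green (378,363) are upright, each before its own stock bottle. Now yellow.

```bash
python3 -m inch '[{"linear":[-1,0,0.2],"twist":[0,0,0],"jaw":-0.25},{"linear":[-1,0,0.2],"twist":[0,0,0],"jaw":-0.25},{"linear":[-1,0,0.2],"twist":[0,0,0],"jaw":-0.25},{"linear":[-1,0,0.2],"twist":[0,0,0],"jaw":-0.25},{"linear":[-1,0,0.2],"twist":[0,0,0],"jaw":-0.25}]';python3 -m inch '[{"linear":[-1,0,0.2],"twist":[0,0,0],"jaw":-0.25},{"linear":[-1,0,0],"twist":[0,0,0],"jaw":-0.25},{"linear":[-0.6,0,0],"twist":[0,0,0],"jaw":-0.25},{"linear":[0,0,0],"twist":[0,0,0],"jaw":-0.25},{"linear":[0,0,0],"twist":[0,0,0],"jaw":-0.25}]'
python3 go.py 0.575 0.311 0.098
```

```text
time: 20.17
tcp_pos: [0.5762, 0.1997, 0.2281]
tcp_rot: [-1.571, -0.0, -1.427]
ft_force: [0.2, 0.3, -0.1]
grip_width: 0.0532
time: 20.58
tcp_pos: [0.5705, 0.2776, 0.2279]
tcp_rot: [-1.571, 0.0, -1.424]
ft_force: [0.2, -0.5, 0.6]
grip_width: 0.0537
t 20.58 pos [0.5705 0.2776 0.2279] rot [-1.571  0.    -1.424] w 0.0537 q [-0.31  0.61 -0.3   1.63  0.22  0.93 -2.12]
lin units [-1.08  4.33  0.31] twist units [ 0.    0.03 -0.  ]
```

```bash
python3 -m inch '[{"linear":[-1,0,0.25],"twist":[0,0,0],"jaw":-0.25},{"linear":[-0.1,0.9,0],"twist":[0,0,0],"jaw":-0.25},{"linear":[0,0.8,0],"twist":[0,0,0],"jaw":-0.25},{"linear":[0,0.2,0],"twist":[0,0,0],"jaw":-0.25},{"linear":[0,0,0],"twist":[0,0,0],"jaw":-0.25}]'
python3 go.py 0.575 0.311 0.098
```

```text
time: 21.0
tcp_pos: [0.5733, 0.3075, 0.1689]
tcp_rot: [-1.575, -0.003, -1.429]
ft_force: [-0.2, 1.2, -0.2]
grip_width: 0.0533
t 21.0 pos [0.5733 0.3075 0.1689] rot [-1.575 -0.003 -1.429] w 0.0533 q [-0.37  0.72 -0.28  1.61  0.25  0.86 -2.18]
lin units [-0.11  2.36  0.08] twist units [ 0.05 -0.02  0.04]
```

```bash
python3 -m inch '[{"linear":[-0.05,0.3,0.05],"twist":[0,0,0],"jaw":-0.25},{"linear":[0,0.8,0],"twist":[0,0,0],"jaw":-0.25},{"linear":[0,0.8,0],"twist":[0,0,0],"jaw":-0.25},{"linear":[0,0.45,0],"twist":[0,0,0],"jaw":-0.25},{"linear":[0,0,0],"twist":[0,0,0],"jaw":-0.25}]'
python3 go.py 0.575 0.311 0.098
```

```text
time: 21.42
tcp_pos: [0.5741, 0.3106, 0.0982]
tcp_rot: [-1.574, -0.002, -1.428]
ft_force: [-0.3, -0.8, -0.0]
grip_width: 0.0534
t 21.42 pos [0.5741 0.3106 0.0982] rot [-1.574 -0.002 -1.428] w 0.0534 q [-0.39  0.82 -0.26  1.62  0.28  0.75 -2.2 ]
lin units [-0.01  0.01  0.03] twist units [ 0.05 -0.01  0.02]
```

```bash
python3 -m inch '[{"linear":[0,0,0],"twist":[0,0,0],"jaw":1},{"linear":[0,0,0],"twist":[0,0,0],"jaw":1},{"linear":[0,0,0],"twist":[0,0,0],"jaw":1},{"linear":[0,0,0],"twist":[0,0,0],"jaw":1}]';python3 -m inch '[{"linear":[0,-0.5,0],"twist":[0,0,0],"jaw":1},{"linear":[0,-0.8,0],"twist":[0,0,0],"jaw":1},{"linear":[0,-1,0],"twist":[0,0,0],"jaw":1},{"linear":[0.3,-1,0],"twist":[0,0,0],"jaw":1},{"linear":[0.6,-0.8,0],"twist":[0,0,0],"jaw":1}]'
python3 go.py 0.538 -0.119 0.22
```

```text
time: 21.75
tcp_pos: [0.576, 0.3125, 0.1022]
tcp_rot: [-1.568, 0.001, -1.427]
ft_force: [-0.1, -0.4, 4.3]
grip_width: 0.0308
time: 22.17
tcp_pos: [0.5783, 0.2883, 0.2275]
tcp_rot: [-1.568, 0.003, -1.423]
ft_force: [-0.1, 0.7, 0.0]
grip_width: 0.0307
t 22.17 pos [0.5783 0.2883 0.2275] rot [-1.568  0.003 -1.423] w 0.0307 q [-0.32  0.63 -0.31  1.6   0.22  0.94 -2.12]
lin units [13.23  0.19 -3.33] twist units [-0.03  0.05 -0.04]
```

```bash
python3 -m inch '[{"linear":[0.9,0,-0.25],"twist":[0,0,0],"jaw":1},{"linear":[0.9,0,-0.25],"twist":[0,0,0],"jaw":1},{"linear":[0.9,0,-0.25],"twist":[0,0,0],"jaw":1},{"linear":[0.9,0,-0.25],"twist":[0,0,0],"jaw":1},{"linear":[0.9,0,-0.25],"twist":[0,0,0],"jaw":1}]';python3 -m inch '[{"linear":[0.9,0,-0.25],"twist":[0,0,0],"jaw":1},{"linear":[0.9,0,-0.25],"twist":[0,0,0],"jaw":1},{"linear":[0.9,0,-0.25],"twist":[0,0,0],"jaw":1},{"linear":[0.9,0,-0.25],"twist":[0,0,0],"jaw":1},{"linear":[0.9,0,-0.25],"twist":[0,0,0],"jaw":1}]';python3 -m inch '[{"linear":[0.9,0,-0.25],"twist":[0,0,0],"jaw":1},{"linear":[0.8,0,-0.2],"twist":[0,0,0],"jaw":1},{"linear":[0.6,0,-0.1],"twist":[0,0,0],"jaw":1},{"linear":[0.3,0,0],"twist":[0,0,0],"jaw":1},{"linear":[0,0,0],"twist":[0,0,0],"jaw":1}]'
python3 go.py 0.538 -0.119 0.102
```

```text
time: 22.58
tcp_pos: [0.5609, 0.145, 0.225]
tcp_rot: [-1.569, -0.0, -1.427]
ft_force: [1.1, 0.2, -0.8]
grip_width: 0.031
time: 23.0
tcp_pos: [0.5431, 0.0061, 0.2249]
tcp_rot: [-1.569, -0.0, -1.427]
ft_force: [0.0, -0.6, -0.5]
grip_width: 0.0306
time: 23.42
tcp_pos: [0.5385, -0.0746, 0.2245]
tcp_rot: [-1.57, -0.001, -1.431]
ft_force: [0.3, -0.1, -0.6]
grip_width: 0.0306
t 23.42 pos [ 0.5385 -0.0746  0.2245] rot [-1.570e+00 -1.000e-03 -1.431e+00] w 0.0306 q [ 0.27  0.48 -0.28  1.88  0.18  0.81 -1.53]
lin units [ 1.46  4.08 -0.23] twist units [-0.01 -0.04  0.02]
```

```bash
python3 -m inch '[{"linear":[0.8,0,-0.1],"twist":[0,0,0],"jaw":1},{"linear":[0.6,0,-0.1],"twist":[0,0,0],"jaw":1},{"linear":[0,0,0],"twist":[0,0,0],"jaw":1},{"linear":[0,1,0],"twist":[0,0,0],"jaw":1},{"linear":[0,0.5,0],"twist":[0,0,0],"jaw":1}]'
python3 go.py 0.538 -0.119 0.102
```

```text
time: 23.83
tcp_pos: [0.5385, -0.1128, 0.1778]
tcp_rot: [-1.57, 0.001, -1.426]
ft_force: [-0.8, 0.3, -0.7]
grip_width: 0.0309
t 23.83 pos [ 0.5385 -0.1128  0.1778] rot [-1.570e+00  1.000e-03 -1.426e+00] w 0.0309 q [ 0.32  0.56 -0.25  1.89  0.2   0.72 -1.47]
lin units [ 0.21  2.53 -0.05] twist units [-0.01  0.02 -0.01]
```

```bash
python3 -m inch '[{"linear":[0.1,0.6,-0.05],"twist":[0,0,0],"jaw":1},{"linear":[0,0.8,0],"twist":[0,0,0],"jaw":1},{"linear":[0,0.5,0],"twist":[0,0,0],"jaw":1},{"linear":[0,0.3,0],"twist":[0,0,0],"jaw":1},{"linear":[0,0,0],"twist":[0,0,0],"jaw":1}]'
python3 go.py 0.538 -0.119 0.102
```

```text
time: 24.25
tcp_pos: [0.5366, -0.1159, 0.1111]
tcp_rot: [-1.573, 0.002, -1.425]
ft_force: [-0.8, -0.0, -0.8]
grip_width: 0.031
t 24.25 pos [ 0.5366 -0.1159  0.1111] rot [-1.573  0.002 -1.425] w 0.031 q [ 0.3   0.66 -0.22  1.91  0.24  0.6  -1.5 ]
lin units [0.11 0.3  0.03] twist units [ 0.03  0.03 -0.02]
```

```bash
python3 -m inch '[{"linear":[0.05,0.2,0.03],"twist":[0,0,0],"jaw":1},{"linear":[0,0.1,0],"twist":[0,0,0],"jaw":1},{"linear":[0,0,0],"twist":[0,0,0],"jaw":1}]'
python3 go.py 0.538 -0.119 0.1025
```

```text
time: 24.5
tcp_pos: [0.5387, -0.1191, 0.1037]
tcp_rot: [-1.57, -0.0, -1.427]
ft_force: [-0.2, -0.1, -0.4]
grip_width: 0.0307
t 24.5 pos [ 0.5387 -0.1191  0.1037] rot [-1.57  -0.    -1.427] w 0.0307 q [ 0.3   0.68 -0.21  1.9   0.24  0.58 -1.5 ]
lin units [-0.01  0.04 -0.02] twist units [-0.01  0.    0.  ]
```

```bash
python3 -m inch '[{"linear":[0,0.04,0],"twist":[0,0,0],"jaw":1},{"linear":[0,0,0],"twist":[0,0,0],"jaw":1},{"linear":[0,0,0],"twist":[0,0,0],"jaw":0.2},{"linear":[0,0,0],"twist":[0,0,0],"jaw":0},{"linear":[0,0,0],"twist":[0,0,0],"jaw":-0.2}]'; python3 -m inch '[{"linear":[0,0,0],"twist":[0,0,0],"jaw":-0.2},{"linear":[0,-0.7,0],"twist":[0,0,0],"jaw":-0.25},{"linear":[0,-1,0],"twist":[0,0,0],"jaw":-0.25},{"linear":[0,-1,0],"twist":[0,0,0],"jaw":-0.25},{"linear":[0,-1,0],"twist":[0,0,0],"jaw":-0.25}]'; python3 -m inch '[{"linear":[0,-1,0],"twist":[0,0,0],"jaw":-0.25},{"linear":[0.7,-0.8,-0.2],"twist":[0,0,0],"jaw":-0.25},{"linear":[1,0,-0.3],"twist":[0,0,0],"jaw":-0.25},{"linear":[1,0,-0.3],"twist":[0,0,0],"jaw":-0.25},{"linear":[0.8,0,0],"twist":[0,0,0],"jaw":-0.25}]'; python3 -m inch '[{"linear":[0,0,0],"twist":[0,0,0],"jaw":-0.25},{"linear":[0,0,0],"twist":[0,0,0],"jaw":-0.25},{"linear":[0,0,0],"twist":[0,0,0],"jaw":-0.25}]'
python3 - <<'E'
from h import *
s=monitor.state();np.save('pose7.npy',np.r_[s['tcp_pos'],s['tcp_rot']])
for n in('wrist','side'): cv2.imwrite(f'pics/f_{n}.png',cams.read_camera(n))
E
```

```text
time: 24.92
tcp_pos: [0.5385, -0.1193, 0.1026]
tcp_rot: [-1.57, -0.0, -1.427]
ft_force: [-0.6, 0.3, 0.1]
grip_width: 0.0509
time: 25.33
tcp_pos: [0.538, -0.1191, 0.2145]
tcp_rot: [-1.571, 0.0, -1.427]
ft_force: [0.6, 0.4, -0.4]
grip_width: 0.0536
time: 25.75
tcp_pos: [0.5281, -0.2296, 0.268]
tcp_rot: [-1.571, -0.002, -1.429]
ft_force: [-0.7, 0.6, -0.3]
grip_width: 0.0531
time: 26.0
tcp_pos: [0.5297, -0.2256, 0.2671]
tcp_rot: [-1.571, 0.001, -1.426]
ft_force: [0.7, 0.2, -1.1]
grip_width: 0.0533
```

View pics/f_wrist.png

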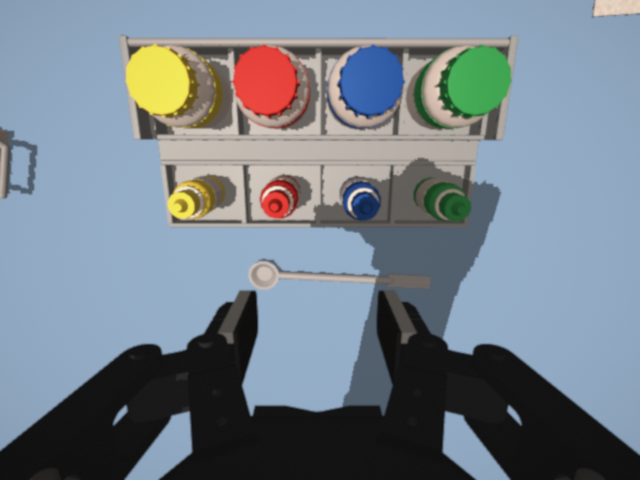

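View pics/f_side.png

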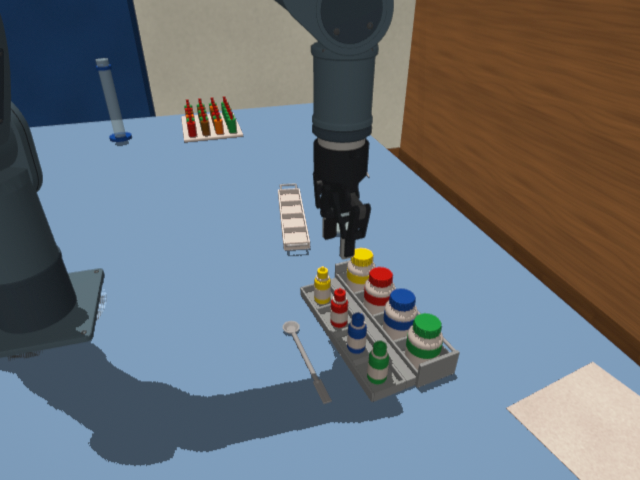

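All four stand upright in their bays in the order yellow, red, blue, green (wrist knobs (181,207), (279,203), (364,204), (457,206)), with the spoon and stock bottles as they were. One number check before handing in.

```bash
python3 - <<'E'
from h import *
np.set_printoptions(precision=4,suppress=True)
P=np.load('pose7.npy');n=np.array([.990,.143]);u=np.array([-.143,.990])
for k,p,q in [('y',(181,207),(158,79)),('r',(279,203),(265,80)),('b',(364,204),(372,80)),('g',(457,206),(478,81))]:
    d=wplane(P,p,.083)[:2]-wplane(P,q,.092)[:2]; print(k,d@n,d@u)
E
python3 -c "
from rig import arm
print(arm.sign_off())"
```

```text
y -0.08611496842231255 -0.0017298632194444644
r -0.0824764572864793 -0.005544897556074051
b -0.08321096970794808 0.0007060142695261596
g -0.08410309401766644 0.0002256245704176085
the job is handed in; nothing more can be done
None
```

I moved all four droppers from the white tray into the front row of the grey rack, each in the bay before the stock bottle of its own colour (yellow, red, blue, green). I handed the job in at about 26 s; hand-in reported no verdict.

- **Position:** measured in the last wrist picture, the droppers stand 82–86 mm in front of their stock bottles, against a target of 86 ± 20 mm. They are at most 6 mm off along the row, against 25 mm allowed.
- **Standing and released:** in the last wrist and side pictures all four look upright, and the gripper is clear above them. I judged the tilt by eye and did not measure it.
- **Other objects:** the stock bottles and spoon looked unmoved in the last pictures. The arm hid the beaker in the final side view; an earlier side view, taken before the yellow dropper was moved, showed it in place.
- **Force:** the highest force reading I saw was about 7.5 N, while closing on the green dropper.

No check failed. Green was let go about 3 mm above the bay floor and settled upright.

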